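# Hold a cast link ready over its gauge pins

## Robot

A 6-joint arm with a two-finger parallel gripper is mounted at the origin on a cart in front of the work surface, level with it; the furniture and walls round the work are solid. World frame = base frame: x ahead of the robot, y to its left, z up, the work surface at z = 0. Lengths are in m, angles in rad, forces in N, time in s.
With the tool pointing down it reaches from about 0.275 to 0.725 m from the base axis. Payload 15.9 kg.
Tool frame: the origin (TCP) lies between the finger pads; the fingertips stand 25 mm ahead of it and the grasp point (between the pads) lies 6 mm ahead of it (manip.finger_overhang is the distance from the TCP to the fingertips, in m); z points along the fingers, y is the line along which they close (so a half turn about z gives the same grasp; the last joint's range is limited). The gripper opens to 85 mm and grips with 20 to 120 N. Pads are 22 mm wide; open, the fingers measure 114 mm over their backs; the gripper's body (76 mm by 85 mm) begins 54 mm behind the grasp point. The pads swing forward as they close: fully open they stand 13 mm farther back than shut.
Start: joints at [-1.139, 0.213, -0.034, 1.323, 0, 1.571], TCP at [0.209, -0.454, 0.256] pointing down, gripper open.
Joint ranges: [-2.98, 2.98], [-0.74, 1.72], [-1.14, 1.35], [-2.1, 2.04], [-1.57, 1.44], [-3.14, 3.14]. Speed limits (rad/s): [1.89, 1.89, 2.39, 2.57, 3.14, 3.14].

## Interface

Orientations are given as a 3x3 rotation matrix whose columns are the frame's x, y, z axes.
In Python, from cell import monitor, capture, workorder, manip gives the robot as it stands.
- The arm moves only by the tool drive_effector, called as name(argument=value, ...), one argument or row to a line, values as JSON. Schema: {"type":"object","properties":{"offsets":{"type":"array","items":{"type":"array","items":{"type":"array","items":{"type":"number"},"minItems":7,"maxItems":7},"minItems":1,"maxItems":10},"minItems":1,"maxItems":1},"grip_n":{"type":"number"},"only":{"type":"string"},"quiet":{"type":"boolean"},"lines":{"type":"string"}},"required":["offsets"],"additionalProperties":false}. offsets is a list that holds a single list of rows (three levels of brackets), with 1 to 10 rows, each of 7 numbers: dx, dy, dz in shares of the most that a row can go, 1 being 50 mm, then a rotation vector rx, ry, rz in fractions of the full range, 1 being 4 rad, then the finger opening in m; each row shifts and turns the commanded pose from where the row before left it, along the tool's axes as they then stand; what a row does not reach is not made up. A row lasts 1/10 s, in which the tool goes at most 0.05 m and 0.15 rad, less where a joint would pass 70% of its speed; a pose out of reach is approached as far as the arm can. The fingers move at their own pace and stop on an object; grip_n is the grip in N (left out, the last holds). Time passes only in rows, so rows that do not move let the fingers close. The tool returns the time, the measured TCP pose, the force, the opening and the grip force at its end. only (a regular expression) keeps the lines of the reply that match it, lines (a string "A,B") keeps lines A to B, and quiet returns only ok. Input that does not fit is refused with a message, and nothing moves.
- monitor.state(): the state, without advancing time (a new reading comes with each control period).
- capture(name): name is "scene" or "side" or "wrist"; returns a dict with "pixels" (420x560x3 uint8, red, green, blue), "fov_y" (degrees; the focal length in pixels is half the picture's height over the tangent of half this angle, whatever the lens; pixels are square), "cx", "cy" (the principal point, pixels), "rvec" (rotation vector, rad) and "tvec" (3), from world to camera coordinates, as OpenCV has them. Camera axes: x right, y down, z forward; pixel columns grow to the right and rows downward; lengths in m; the calibration is good to about 2 mm. The wrist camera is an equidistant fisheye: a pixel r from the principal point sees the ray r / f radians off the axis. A picture is of the moment at which its call begins. There is no depth.
- workorder.close_job(): hands the job in; it is judged then, once.
The state is a dict: "t": time; "qpos": joint angles; "joint_vel": joint speeds; "effort": joint torques, N m; "ee_pos": TCP position; "ee_rot": TCP orientation; "ft_force": force on the tool from outside, world axes, zero at the start; "moment": the same for the moment, N m; "finger_gap": finger opening in m; "grip_force": force on a finger pad.
Only numpy, scipy, OpenCV 4.12 (cv2) and the standard library are available. Lean on these libraries where they do the work, as an engineer would, in place of code of your own. Each camera call takes 0.05 s, during which the arm holds its last target. There are 200 camera calls.

## Task

Take the cast link by its upright rib, lift it straight out of the open mould, and carry it over the top of the row of bottles to the two-pin gauge stand, without shifting the bottles or anything else on the bench. Stop with the link level about a centimetre above the pin tips, its big hole centred over the thick pin and its small hole over the thin pin, never letting it touch the stand. Finish while still holding it there, motionless: do not lower it or let go.

Things in the scene. Friction and masses are not known exactly. Their poses are not given: they have to be found in the camera images.
- link: Cast grey link in the mould, 160 g, 44 x 115 mm. Origin: underside, below its rib; z up, y from big to small eye. Big eye: 44 mm ring, 26 mm hole, at y -30 mm; small eye: 30 mm ring, 16 mm hole, at y +48 mm; both 10 mm high. The upright rib at the origin is the grip: 12 mm thick along x, 28 mm long along y, top 42 mm above the underside (50 mm above the bench in the mould). Balances at the rib.
- big_hole (a point): centre of the link's big hole, at the level of the link's underside
- small_hole (a point): centre of the link's small hole, at the level of the link's underside
- mould: Open mould, fixed aluminium block 80 mm (x) by 150 mm (y), 20 mm high. Cavity 12 mm deep, shaped like the link with 2.5 mm play all round; the eyes lie 2 mm below the top face, only the rib stands out. Origin on the bench; the link starts with its origin 8 mm above it, same yaw.
- stand: Two-pin gauge stand, fixed: grey base plate 70 mm (x) by 130 mm (y), 12 mm thick, two upright steel pins with coned tips 58 mm above the bench. Origin on the bench; thick pin (20 mm) at y -30 mm, thin pin (11 mm) at y +48 mm, so the link belongs over it with the same yaw. Mould and stand may change sides from start to start.
- thick_tip (a point): tip of the stand's thick pin, 58 mm above the bench
- thin_tip (a point): tip of the stand's thin pin, 58 mm above the bench
- bottle_near: amber bottle with black cap, 52 mm wide, 107 mm tall, nearest the robot in the row of three that stands between mould and stand; origin under its foot; loose
- bottle_mid: amber bottle with black cap, 66 mm wide, 126 mm tall, middle of the row; origin under its foot; loose
- bottle_far: clear bottle with blue cap, 58 mm wide, 112 mm tall, far end of the row; origin under its foot; loose
- mouse: black computer mouse 108 x 60 x 34 mm, bystander behind the work
- vial_rack: rack of small vials 52 x 124 x 37 mm, bystander behind the work
- fuse_box: small card box 32 x 50 x 18 mm, bystander behind the bottles
- valve_cap: white cap 28 mm wide, 19 mm high, bystander on the right
- wrench: open-end wrench 133 mm long, bystander on the left
- ferrule_jar: small clear jar with pale lid, 37 mm wide, 48 mm high, bystander far right
- tube_cutter: tube cutter 27 x 83 x 18 mm, bystander on the right

How it is judged:
On the way, in this order (a step that is already met when the one before it is completed fails the run):
1. the link is lifted clear out of the mould, held in the fingers (z of link in the frame of mould above 0.03 m and contact force between link and the fingers above 1 N and horizontal distance between link and mould below 0.04 m), for 0.05 s.
2. the link passes above the row of bottles, its underside higher than the tallest cap (height (world z) of link above 0.127 m and contact force between link and the fingers above 1 N and (horizontal distance between link and bottle_near below 0.07 m or horizontal distance between link and bottle_mid below 0.07 m or horizontal distance between link and bottle_far below 0.07 m)), for 0.02 s.
At the end, for the whole second after the job is handed in: Still gripped and at rest: each hole within 6 mm over its own pin (big over thick, small over thin), underside 2 to 22 mm above both tips, level within 7 degrees, not touching the stand; bottles upright and within 15 mm, other things within 30 mm, of where they were (horizontal distance between big_hole and thick_tip below 0.006 m and horizontal distance between small_hole and thin_tip below 0.006 m and z of big_hole in the frame of thick_tip between 0.002 and 0.022 m and z of small_hole in the frame of thin_tip between 0.002 and 0.022 m and angle between link's own z axis and vertical below 0.12 rad and linear speed of link below 0.015 m/s and angular speed of link below 0.1 rad/s and contact force between link and the fingers above 2 N and contact force between link and stand below 0.05 N and distance of each of bottle_near, bottle_mid, bottle_far from where it was at the start of the episode below 0.015 m and angle between each of bottle_near, bottle_mid, bottle_far's own z axis and vertical below 0.15 rad and distance of each of mouse, vial_rack, fuse_box, valve_cap, wrench, ferrule_jar, tube_cutter from where it was at the start of the episode below 0.03 m); the arm keeps its last pose, push and grip.
It fails at once if the link touches the stand (contact force between link and stand above 0.3 N).
It fails at once if a bottle is shifted or tipped (distance of any of bottle_near, bottle_mid, bottle_far from where it was at the start of the episode above 0.015 m or angle between any of bottle_near, bottle_mid, bottle_far's own z axis and vertical above 0.3 rad).
It fails at once if another thing on the bench is shifted (distance of any of mouse, vial_rack, fuse_box, valve_cap, wrench, ferrule_jar, tube_cutter from where it was at the start of the episode above 0.03 m).
It also fails if it takes over 43 s, if anything falls off the work surface, if the arm or the gripper's body presses on something with over 40 N, if the wrist force passes 120 N, or if a joint passes its speed limit or range.

## Working session

There is one attempt and no reset: what is moved stays moved. The work goes in short steps, Python scripts to look and compute and a tool call to move; the robot and the scene stay as the last step left them, time stands still between calls to the robot, and variables do not carry over. Pictures are saved under pics/ and viewed, at most 10 in all, crops included, and the job is handed in when it is done.

```bash
mkdir -p pics
```

Create h.py:
```python
import numpy as np, cv2
from cell import monitor, capture, workorder, manip
def snap(n,f):
    c=capture(n); cv2.imwrite(f'pics/{f}.png',c['pixels'][:,:,::-1]); np.save(f'pics/{f}.npy',c,allow_pickle=True); return c
def load(f): return np.load(f'pics/{f}.npy',allow_pickle=True).item()
def ray(c,u,v,fish=False):
    f=210/np.tan(np.radians(c['fov_y'])/2); R=cv2.Rodrigues(np.array(c['rvec'],float))[0]
    x=(u-c['cx'])/f;y=(v-c['cy'])/f
    if fish:
        r=np.hypot(x,y); s=np.sin(r)/max(r,1e-9); d=np.array([x*s,y*s,np.cos(r)])
    else: d=np.array([x,y,1.])
    return -R.T@np.array(c['tvec'],float).ravel(), R.T@d
def onz(c,u,v,z,fish=False):
    o,d=ray(c,u,v,fish); return o+d*(z-o[2])/d[2]
def proj(c,p):
    f=210/np.tan(np.radians(c['fov_y'])/2); R=cv2.Rodrigues(np.array(c['rvec'],float))[0]
    q=R@np.array(p,float)+np.array(c['tvec'],float).ravel(); return q[0]/q[2]*f+c['cx'],q[1]/q[2]*f+c['cy']
```

Run:
```python
from h import *
for n in ("scene","side","wrist"):
    c=snap(n,n+'0'); o,d=ray(c,c['cx'],c['cy']); print(n,c['fov_y'],c['cx'],c['cy'],o,d)
s=monitor.state(); print(s['t'],s['ee_pos'],np.round(s['ee_rot'],3),s['finger_gap'],manip.finger_overhang)
```

```text
scene 51.00694512676473 283.5892200691939 210.03675669004895 [-0.47953517  0.43096823  0.83941557] [ 0.75318196 -0.34496538 -0.5601034 ]
side 55.74596766781469 270.42972239743165 206.5023444311966 [ 0.37515635 -0.81172911  0.79542132] [ 0.15663914  0.72482843 -0.67088592]
wrist 65.70646984690485 281.14394158400916 211.80255380522507 [ 0.27651164 -0.42393138  0.37333476] [-0.25990214 -0.11969618 -0.95818772]
0.15 [ 0.2091378  -0.45390586  0.25593894] [[ 0.908  0.418 -0.   ]
 [ 0.418 -0.908  0.001]
 [-0.    -0.001 -1.   ]] 0.08521702386230474 0.025
```

View pics/scene0.png

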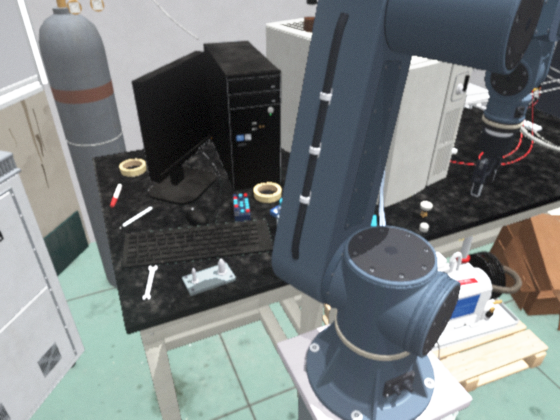

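View pics/side0.png

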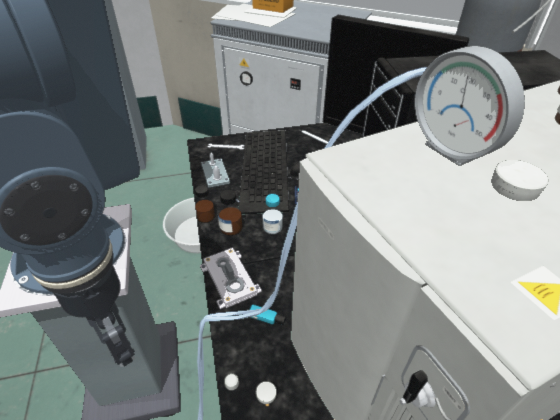

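The side view shows the mould with the link near (232,275), the bottles at (205,210), (230,218) and (272,220), and the stand at (215,170). In the scene view the stand is at (208,277) and the arm hides the mould. I'll enlarge both.

Run:
```python
from h import *
a=cv2.imread('pics/side0.png')[130:330,180:310]; cv2.imwrite('pics/sc.png',cv2.resize(a,None,fx=3,fy=3,interpolation=cv2.INTER_CUBIC)[:600])
b=cv2.imread('pics/scene0.png')[250:300,170:250]
b=cv2.resize(b,(400,250),interpolation=cv2.INTER_CUBIC)
a=cv2.resize(a,(390,600),interpolation=cv2.INTER_CUBIC)
o=np.zeros((600,800,3),np.uint8);o[:,:390]=a;o[:250,395:795]=b
w=cv2.imread('pics/wrist0.png');o[260:560,395:795]=cv2.resize(w,(400,300));cv2.imwrite('pics/m1.png',o)
c=load('side0')
for n,u,v,z in [('mould',232,275,.02),('stand',215,172,.012),('near',205,190,.107),('mid',230,200,.126),('far',272,200,.112)]: print(n,onz(c,u,v,z))
```

```text
mould [ 0.40997285 -0.19633165  0.02      ]
stand [0.41879281 0.23943316 0.012     ]
near [0.37753763 0.03767597 0.107     ]
mid [ 0.43599805 -0.04063725  0.126     ]
far [ 0.5442557  -0.04958422  0.112     ]
```

View pics/m1.png

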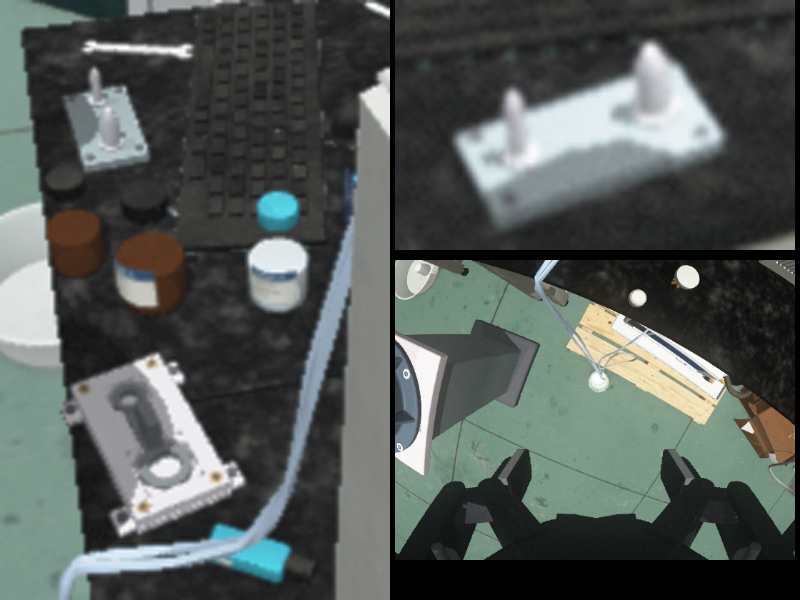

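Crop pixels below are divided by 3 and offset by (180,130). The mould's corner screws are at about (208,259), (231,251), (252,289) and (228,297), with the big eye at (234,285). A pale hose comes off the machine, with a bend near (200,320). I'll triangulate the hose and get rough poses.

Run:
```python
from h import *
c=load('side0'); w=load('wrist0'); s=load('scene0')
C=lambda x,y:(180+x/3,130+y/3)
def tri(r1,r2):
    (o1,d1),(o2,d2)=r1,r2
    A=np.stack([d1,-d2],1); t=np.linalg.lstsq(A,o2-o1,rcond=None)[0]; p,q=o1+t[0]*d1,o2+t[1]*d2
    return (p+q)/2,np.linalg.norm(p-q)
print('hosebend',tri(ray(c,*C(65,580)),ray(w,203,32,True)))
for x in [(84,387),(152,362),(215,477),(143,502)]: print('screw',onz(c,*C(*x),.02)[:2])
for n,x,z in [('big',(163,466),.018),('small',(128,397),.018),('thick',(109,108),.058),('thin',(95,69),.058),('near',(66,177),.107),('mid',(144,193),.126),('far',(278,203),.112),('cutter',(250,552),.018)]: print(n,onz(c,*C(*x),z)[:2])
# hose points along side view at z=0/.2/.4
for x in [(350,240),(310,400),(270,520),(170,553),(70,590)]: print('hose',x,[np.round(onz(c,*C(*x),z)[:2],2) for z in (0,.2,.4)])
S=lambda x,y:(170+x/5,250+y/5)
for n,x,z in [('thick',(650,42),.058),('thin',(513,90),.058)]: print(n,onz(s,*S(x[0]-395,x[1]),z)[:2])
print([np.round(onz(s,380,v,z),2) for v in (190,225) for z in (0,.2,.4)])
```

```text
hosebend (array([ 0.32806621, -0.30629156,  0.0142062 ]), np.float64(0.008883512694237887))
screw [ 0.35799651 -0.13201778]
screw [ 0.41835493 -0.11713668]
screw [ 0.44923052 -0.24800707]
screw [ 0.3904706 -0.2585643]
big [ 0.41090578 -0.22674236]
small [ 0.39300324 -0.14964113]
thick [0.42393783 0.20766719]
thin [0.41766069 0.28229562]
near [0.36999071 0.0438181 ]
mid [ 0.43417038 -0.01719766]
far [ 0.54802694 -0.0409008 ]
cutter [ 0.46240968 -0.31941676]
hose (350, 240) [array([0.63, 0.01]), array([ 0.57, -0.19]), array([ 0.5, -0.4])]
hose (310, 400) [array([ 0.55, -0.17]), array([ 0.5 , -0.33]), array([ 0.46, -0.49])]
hose (270, 520) [array([ 0.49, -0.28]), array([ 0.46, -0.42]), array([ 0.43, -0.55])]
hose (170, 553) [array([ 0.4, -0.3]), array([ 0.4 , -0.43]), array([ 0.39, -0.55])]
hose (70, 590) [array([ 0.33, -0.31]), array([ 0.34, -0.44]), array([ 0.35, -0.56])]
thick [0.42478521 0.20240075]
thin [0.41634844 0.2804922 ]
[array([ 0.63, -0.46,  0.  ]), array([ 0.36, -0.25,  0.2 ]), array([ 0.1 , -0.04,  0.4 ]), array([ 0.45, -0.34,  0.  ]), array([ 0.22, -0.15,  0.2 ]), array([0.  , 0.03, 0.4 ])]
```

The hose lies on the bench and is out of the way. Next I go above the mould.

Units first: shifts go in shares of 50 mm and turns go in shares of 4 rad. So 0.036 m is 0.72, -0.0194 m is -0.388.

drive_effector(
  offsets=[
    [[0.72, -0.388, 0, 0, 0, 0, 0.085], [0.72, -0.388, 0, 0, 0, 0, 0.085], [0.72, -0.388, 0, 0, 0, 0, 0.085], [0.72, -0.388, 0, 0, 0, 0, 0.085], [0.72, -0.388, 0, 0, 0, 0, 0.085], [0.72, -0.388, 0, 0, 0, 0, 0.085], [0.72, -0.388, 0, 0, 0, 0, 0.085], [0.72, -0.388, 0, 0, 0, 0, 0.085]],
  ],
)

```text
t: 0.95
ee_pos: [0.4065, -0.191, 0.2563]
ee_rot: [[0.908, 0.418, -0.0], [0.418, -0.908, -0.0], [-0.0, -0.0, -1.0]]
ft_force: [0.5, -0.9, 0.7]
finger_gap: 0.0852
grip_force: 0.0
```

drive_effector(
  offsets=[
    [[0, 0, 0, 0, 0, -0.0345, 0.085], [0, 0, 0, 0, 0, -0.0345, 0.085], [0, 0, 0, 0, 0, -0.0345, 0.085], [0, 0, 0, 0, 0, -0.0345, 0.085], [0, 0, 0, 0, 0, -0.0345, 0.085], [0, 0, 0, 0, 0, -0.0345, 0.085], [0, 0, 0, 0, 0, -0.0345, 0.085], [0, 0, 0, 0, 0, -0.0345, 0.085], [0, 0, 0, 0, 0, -0.0345, 0.085], [0, 0, 0, 0, 0, -0.0345, 0.085]],
  ],
)

```text
t: 1.95
ee_pos: [0.4057, -0.1926, 0.2561]
ee_rot: [[-0.244, 0.97, -0.0], [0.97, 0.244, 0.0], [0.0, -0.0, -1.0]]
ft_force: [-0.2, -0.6, 0.4]
finger_gap: 0.085
grip_force: 0.0
```

Run:
```python
from h import *
for n in ('wrist','scene','side'): snap(n,n+'1')
s=monitor.state();print(s['ee_pos'],s['ee_rot'],s['qpos'])
```

```text
[ 0.40578211 -0.19259672  0.25616542] [[-2.35828003e-01  9.71794771e-01 -2.75575721e-04]
 [ 9.71794794e-01  2.35828041e-01  1.15902240e-04]
 [ 1.77621674e-04 -2.40470057e-04 -9.99999955e-01]] [-4.43138429e-01  1.08745385e-01 -1.59319627e-01  1.30302997e+00
 -1.34531999e-05  8.89587360e-01]
```

View pics/wrist1.png

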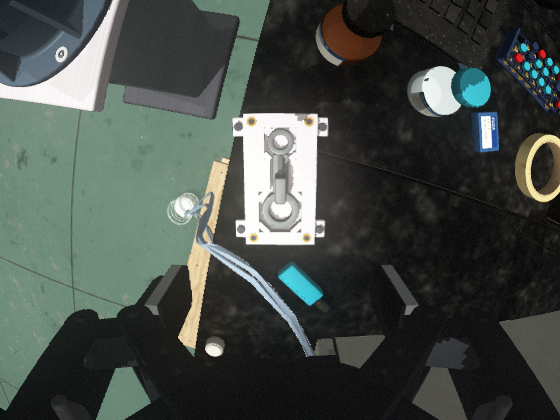

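The wrist view shows the mould screws at (251,121), (309,121), (307,238) and (253,238), the link's small hole at (282,142), the big hole at (280,212) and the rib around (280,178). I'll measure these properly.

Run:
```python
from h import *
c=load('wrist1'); P=c['pixels']; hsv=cv2.cvtColor(P,cv2.COLOR_RGB2HSV); g=cv2.cvtColor(P,cv2.COLOR_RGB2GRAY)
W=lambda u,v,z:onz(c,u,v,z,True)
m=((hsv[...,1]>110)&(hsv[...,2]>60))[105:255,230:330].astype(np.uint8)
n,l,st,ce=cv2.connectedComponentsWithStats(m); sc=[ce[i]+[230,105] for i in range(1,n) if st[i,4]>5]
for i in range(1,n):
    if st[i,4]>5: print('screw',ce[i]+[230,105],st[i,4],W(*(ce[i]+[230,105]),.02)[:2])
for (a,b,u,v) in [(132,152,272,292),(200,224,268,292)]:
    m=(g[a:b,u:v]>150).astype(np.uint8); n,l,st,ce=cv2.connectedComponentsWithStats(m)
    for i in range(1,n):
        if st[i,4]>20: p=ce[i]+[u,a]; print('hole',p,st[i,:],W(*p,.018)[:2],W(*p,.008)[:2])
z=P[105:255,225:335]; cv2.imwrite('pics/mz.png',cv2.resize(z[:,:,::-1],None,fx=4,fy=4,interpolation=cv2.INTER_CUBIC))
```

```text
screw [250.9375  120.84375] 32 [ 0.35865759 -0.13400598]
screw [308.4        120.88571429] 35 [ 0.41865368 -0.11905135]
screw [252.63636364 237.04545455] 22 [ 0.39026824 -0.26320792]
screw [306.33333333 237.38095238] 21 [ 0.45120678 -0.24836257]
hole [281.72222222 141.09356725] [  0   0  20  20 342] [ 0.39627679 -0.14776258] [ 0.39648891 -0.14848194]
hole [280.01028278 207.96658098] [  0   0  24  19 389] [ 0.41286044 -0.22172749] [ 0.41353891 -0.2245268 ]
hole [278.51428571 220.38095238] [  0  11  24  13 105] [ 0.41479511 -0.23657508] [ 0.41552798 -0.23979192]
```

View pics/mz.png

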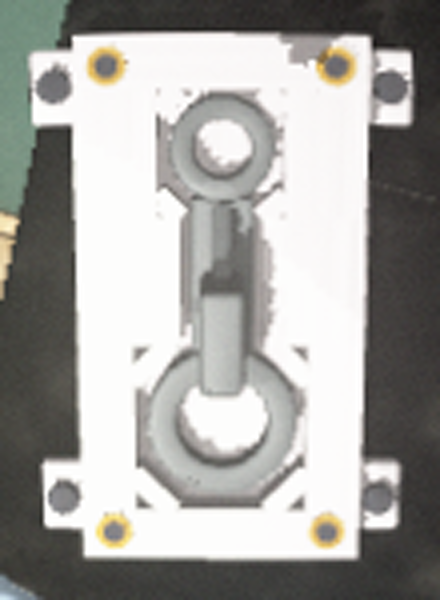

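Mould centre is (0.4047, −0.1912) with yaw ≈0.243, and the tool is already aligned to within 2 mm. I'll descend onto the rib.

In the tool's units: 0.045 m is 0.9, 0.04 m is 0.8, -0.005 rad / 4 = -0.0013.

```bash
python3 -c "
from h import *
print(onz(load('wrist1'),280.75,190.9,.05,True))"
```

```text
[ 0.40702374 -0.19499265  0.05      ]
```

drive_effector(
  offsets=[
    [[0.028, -0.014, 0.8, 0, 0, -0.0013, 0.085], [0, 0, 0.9, 0, 0, 0, 0.085], [0, 0, 0.9, 0, 0, 0, 0.085], [0, 0, 0.8, 0, 0, 0, 0.085], [0, 0, 0.4, 0, 0, 0, 0.06], [0, 0, 0.22, 0, 0, 0, 0.04], [0, 0, 0.1, 0, 0, 0, 0.04], [0, 0, 0, 0, 0, 0, 0.03]],
  ],
  grip_n=40,
)

```text
t: 2.9
ee_pos: [0.4051, -0.1915, 0.0506]
ee_rot: [[-0.242, 0.97, 0.0], [0.97, 0.242, -0.0], [-0.0, 0.0, -1.0]]
ft_force: [1.0, 0.0, -0.2]
finger_gap: 0.03
grip_force: 0.0
```

In the tool's units: -0.003 m is -0.06, 0.001 m is 0.02.

drive_effector(
  offsets=[
    [[-0.06, 0.02, 0, 0, 0, 0, 0.03], [0, 0, 0, 0, 0, 0, 0.008], [0, 0, 0, 0, 0, 0, 0.008], [0, 0, 0, 0, 0, 0, 0.008], [0, 0, 0, 0, 0, 0, 0.008], [0, 0, 0, 0, 0, 0, 0.008]],
  ],
  grip_n=40,
)

```text
t: 3.5
ee_pos: [0.4064, -0.1948, 0.0511]
ee_rot: [[-0.243, 0.97, -0.0], [0.97, 0.243, -0.002], [-0.002, -0.001, -1.0]]
ft_force: [-6.9, -4.9, 7.2]
finger_gap: 0.0115
grip_force: 41.3
```

Gripped. Lifting straight up.

In the tool's units: -0.03 m is -0.6, -0.02 m is -0.4.

drive_effector(
  offsets=[
    [[0, 0, 0, 0, 0, 0, 0.006], [0, 0, -0.1, 0, 0, 0, 0.006], [0, 0, -0.2, 0, 0, 0, 0.006], [0, 0, -0.3, 0, 0, 0, 0.006], [0, 0, -0.4, 0, 0, 0, 0.006], [0, 0, -0.6, 0, 0, 0, 0.006], [0, 0, -0.6, 0, 0, 0, 0.006], [0, 0, -0.6, 0, 0, 0, 0.006], [0, 0, -0.4, 0, 0, 0, 0.006], [0, 0, 0, 0, 0, 0, 0.006]],
  ],
  grip_n=60,
)

```text
t: 4.5
ee_pos: [0.408, -0.1946, 0.2137]
ee_rot: [[-0.243, 0.97, 0.005], [0.97, 0.243, -0.002], [-0.003, 0.004, -1.0]]
ft_force: [-0.3, -0.5, -2.1]
finger_gap: 0.0104
grip_force: 60.2
```

Run:
```python
from h import *
for n in ('wrist','scene','side'): snap(n,n+'2')
s=monitor.state();print(s['ee_pos'],s['ee_rot'],s['ft_force'])
a=np.zeros((420,800,3),np.uint8); a[:,:560]=cv2.imread('pics/wrist2.png'); a[:,560:]=cv2.imread('pics/side2.png')[60:340,160:320].repeat(1,0).__getitem__(slice(None)) if 0 else cv2.resize(cv2.imread('pics/side2.png')[60:340,160:320],(240,420)); cv2.imwrite('pics/m2.png',a)
```

```text
[ 0.40637793 -0.19390157  0.20986641] [[-2.43539103e-01  9.69891057e-01 -2.07314773e-04]
 [ 9.69891022e-01  2.43539156e-01  2.91983043e-04]
 [ 3.33681007e-04 -1.29963448e-04 -9.99999936e-01]] [-0.69727683 -0.0045942  -2.61978739]
```

View pics/m2.png

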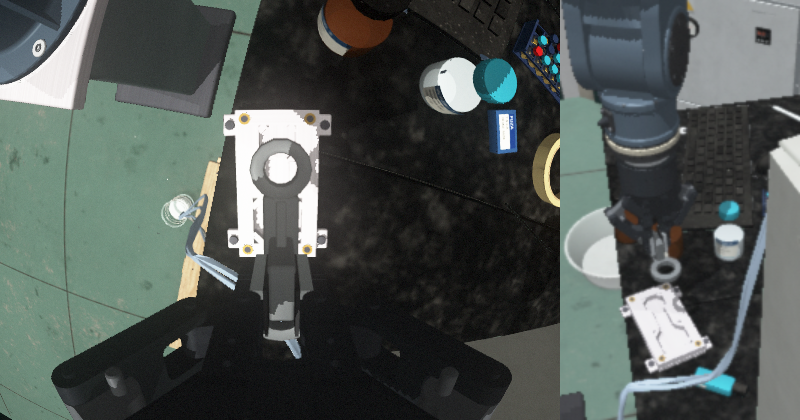

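The link is held level and clear of the mould, with its small eye at (282,168). I'll carry it over the bottles and stop short of the stand to look.

In the tool's units: 0.035 m is 0.7, 0.009 m is 0.18.

drive_effector(
  offsets=[
    [[0.4, 0.12, 0, 0, 0, 0, 0.006], [0.6, 0.18, 0, 0, 0, 0, 0.006], [0.7, 0.2, 0, 0, 0, 0, 0.006], [0.7, 0.2, 0, 0, 0, 0, 0.006], [0.7, 0.2, 0, 0, 0, 0, 0.006], [0.7, 0.2, 0, 0, 0, 0, 0.006], [0.7, 0.2, 0, 0, 0, 0, 0.006], [0.7, 0.2, 0, 0, 0, 0, 0.006], [0.5, 0.18, 0, 0, 0, 0, 0.006], [0.3, 0.12, 0, 0, 0, 0, 0.006]],
  ],
  grip_n=60,
)

```text
t: 5.65
ee_pos: [0.4201, 0.1206, 0.2092]
ee_rot: [[-0.245, 0.969, -0.002], [0.969, 0.245, -0.0], [0.0, -0.002, -1.0]]
ft_force: [-0.1, -1.0, -2.9]
finger_gap: 0.011
grip_force: 60.1
```

drive_effector(
  offsets=[
    [[0, 0, 0, 0, 0, 0, 0.006], [0, 0, 0, 0, 0, 0, 0.006], [0, 0, 0, 0, 0, 0, 0.006]],
  ],
)

```text
t: 5.95
ee_pos: [0.4204, 0.1182, 0.2098]
ee_rot: [[-0.243, 0.97, -0.001], [0.97, 0.243, -0.0], [-0.0, -0.001, -1.0]]
ft_force: [0.8, 0.3, -2.1]
finger_gap: 0.0108
grip_force: 60.1
```

Run:
```python
from h import *
for n in ('wrist','scene','side'): snap(n,n+'3')
s=monitor.state();print(s['ee_pos'],s['ee_rot'],s['finger_gap'])
c=load('side3'); 
a=np.zeros((600,800,3),np.uint8); a[:420,:560]=cv2.imread('pics/wrist3.png'); a[:420,560:]=cv2.resize(cv2.imread('pics/side3.png')[60:270,170:290],(240,420))
a[420:,:540]=cv2.resize(cv2.imread('pics/scene3.png')[230:310,130:370],(540,180)); cv2.imwrite('pics/m3.png',a)
```

```text
[0.42071757 0.11816582 0.21021175] [[-2.42496552e-01  9.70152259e-01 -1.30724366e-04]
 [ 9.70152265e-01  2.42496540e-01 -1.02850176e-04]
 [-6.80801242e-05 -1.51763353e-04 -9.99999986e-01]] 0.010436636645423457
```

View pics/m3.png

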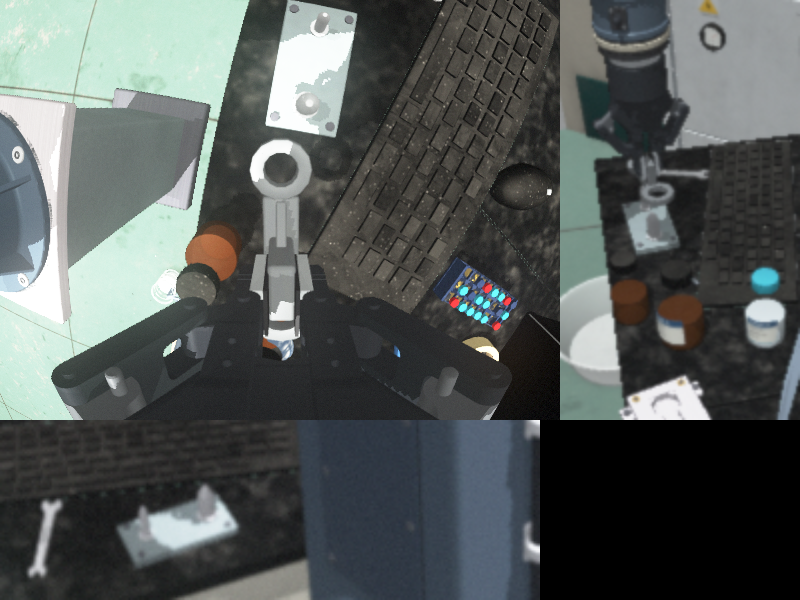

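The wrist view shows the stand's corner screws near (294,8), (348,20), (329,128) and (272,116), the thick pin at (307,102) and the thin pin at (322,17). The link's small eye is at (281,169). Bottles are undisturbed in the side view.

Run:
```python
from h import *
c=load('wrist3'); P=c['pixels']; g=cv2.cvtColor(P,cv2.COLOR_RGB2GRAY)
W=lambda u,v,z:onz(c,u,v,z,True)[:2]
S=[]
for u,v in [(294,8),(348,20),(329,128),(272,116)]:
    r=g[max(v-7,0):v+8,u-7:u+8].astype(float); m=np.clip(np.percentile(r,70)*.8-r,0,None)
    m[ (np.add.outer((np.arange(r.shape[0])-(v-max(v-7,0)))**2,(np.arange(15)-7)**2)>36)]=0
    p=(u-7+(m.sum(0)@np.arange(15))/m.sum(), max(v-7,0)+(m.sum(1)@np.arange(r.shape[0]))/m.sum()); S.append(W(*p,.012)); print('sc',np.round(p,1),S[-1])
S=np.array(S); print('centre',S.mean(0),'sides',[np.linalg.norm(S[i]-S[i-1]) for i in range(4)])
d=(S[0]+S[1]-S[2]-S[3]); yaw=np.arctan2(-d[0],d[1]); print('yaw',yaw)
y=np.array([-np.sin(yaw),np.cos(yaw)]); o=S.mean(0); print('thick,thin',o-.03*y,o+.048*y)
print('tips direct',W(307,99,.058),W(322,15,.058))
# link small eye
roi=(g[130:205,240:322]>75).astype(np.uint8)
E=s=None
st=monitor.state(); R=np.array(st['ee_rot']); t=np.array(st['ee_pos'])
h=cv2.HoughCircles(cv2.GaussianBlur(g,(3,3),0)[130:205,240:325],cv2.HOUGH_GRADIENT_ALT,1,3,param1=200,param2=.6,minRadius=12,maxRadius=36); print(h)
if h is not None:
  for q in h[0]: 
    for z in (.033,.038,.043): print(q,z,R.T@(onz(c,q[0]+240,q[1]+130,t[2]-z,True)-t))
a=np.zeros((600,800,3),np.uint8)
a[:600,:400]=cv2.resize(P[0:150,255:355,::-1],(400,600),interpolation=cv2.INTER_CUBIC)
a[:340,400:]=cv2.resize(P[130:215,235:335,::-1],(400,340),interpolation=cv2.INTER_CUBIC)
cv2.imwrite('pics/m4.png',a)
```

```text
sc [293.7   9. ] [0.38918334 0.29680769]
sc [348.3  19.8] [0.44291848 0.30097651]
sc [329.5 126.4] [0.4512867  0.19137538]
sc [271.7 113.9] [0.39434489 0.18906416]
centre [0.41943335 0.24455593] sides [np.float64(0.1078670895145286), np.float64(0.05389660936990163), np.float64(0.10992013400006292), np.float64(0.05698869565540041)]
yaw 0.06217010821142858
thick,thin [0.42129726 0.21461389] [0.41645111 0.2924632 ]
tips direct [0.42059914 0.20811821] [0.41506862 0.28207169]
[[[39.       40.       30.203846]
  [52.       40.       24.047258]
  [39.       40.       16.84398 ]
  [50.       45.       23.512268]]]
[39.       40.       30.203846] 0.033 [ 0.04764632 -0.00044388  0.03299682]
[39.       40.       30.203846] 0.038 [ 0.04681874 -0.00047352  0.03799688]
[39.       40.       30.203846] 0.043 [ 0.04599116 -0.00050317  0.04299695]
[52.       40.       24.047258] 0.033 [0.04765068 0.00562191 0.0329959 ]
[52.       40.       24.047258] 0.038 [0.04682325 0.00579437 0.03799593]
[52.       40.       24.047258] 0.043 [0.04599581 0.00596684 0.04299596]
[39.      40.      16.84398] 0.033 [ 0.04764632 -0.00044388  0.03299682]
[39.      40.      16.84398] 0.038 [ 0.04681874 -0.00047352  0.03799688]
[39.      40.      16.84398] 0.043 [ 0.04599116 -0.00050317  0.04299695]
[50.       45.       23.512268] 0.033 [0.04527127 0.00470094 0.0329962 ]
[50.       45.       23.512268] 0.038 [0.04436455 0.00484272 0.03799625]
[50.       45.       23.512268] 0.043 [0.04345784 0.0049845  0.04299629]
```

View pics/m4.png

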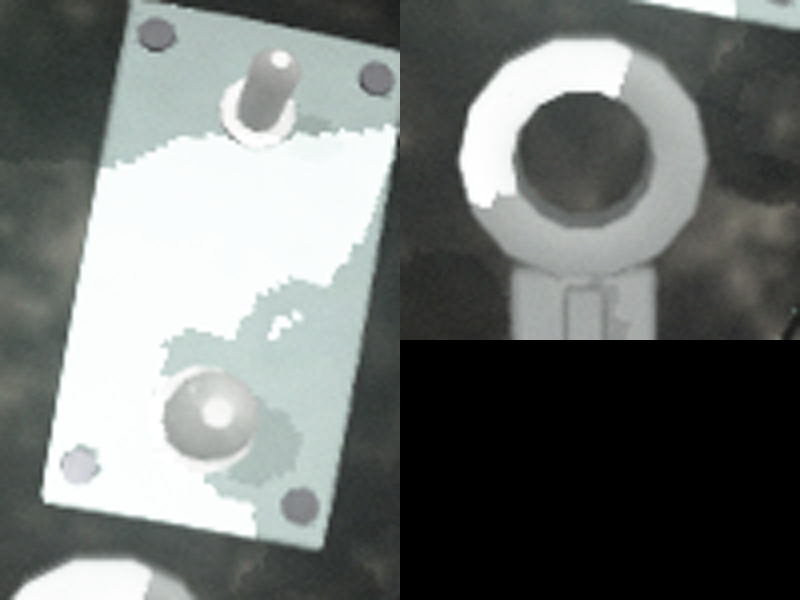

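The tips read (309.5,102.8) for thick and (325.5,15) for thin. The fourth screw was mis-centred and is really at (275,116). The link's ring is centred in the tool frame, with x offset ≈0.

Run:
```python
from h import *
c=load('wrist3'); W=lambda u,v,z:onz(c,u-.4,v-.4,z,True)[:2]
S=np.array([W(*p,.012) for p in [(294.25,8.75),(349.25,19.75),(330,126.5),(275,116)]])
d=(S[0]+S[1]-S[2]-S[3]); yaw=np.arctan2(-d[0],d[1]); y=np.array([-np.sin(yaw),np.cos(yaw)]);o=S.mean(0)
print(S,'c',o,'yaw',yaw,np.arctan2(*(S[1]-S[0])[::-1]),np.arctan2(*(S[2]-S[3])[::-1]),o-.03*y,o+.048*y)
a,b=W(309.5,102.75,.058),W(325.5,15,.058); d=b-a; print(a,b,np.linalg.norm(d),np.arctan2(-d[0],d[1]),'o',a+d*30/78)
```

```text
[[0.38919505 0.29751241]
 [0.44330297 0.30163965]
 [0.45125722 0.19167512]
 [0.39747087 0.18812743]] c [0.42030653 0.24473865] yaw 0.07385725435872276 0.07613057048328402 0.06586361644605815 [0.42252023 0.21482044] [0.4167646  0.29260779]
[0.42294815 0.20586539] [0.4174533  0.28319218] 0.07752178072105412 0.07094086937783924 o [0.42083475 0.23560646]
```

Two estimates agree: stand origin (0.4208, 0.2357), yaw 0.072. I'll move over it at height, turn, and then lower partway.

In the tool's units: 0.03 m is 0.6, 0.025 m is 0.5, 0.043 rad / 4 = 0.0108.

drive_effector(
  offsets=[
    [[0.3, 0.08, 0, 0, 0, 0, 0.006], [0.6, 0.15, 0, 0, 0, 0, 0.006], [0.6, 0.15, 0, 0, 0, 0, 0.006], [0.5, 0.12, 0, 0, 0, 0, 0.006], [0.28, 0.072, 0, 0, 0, 0, 0.006], [0, 0, 0, 0, 0, 0.0108, 0.006], [0, 0, 0, 0, 0, 0.0163, 0.006], [0, 0, 0, 0, 0, 0.0163, 0.006], [0, 0, 0, 0, 0, 0, 0.006], [0, 0, 0, 0, 0, 0, 0.006]],
  ],
  grip_n=60,
)

```text
t: 7.1
ee_pos: [0.4209, 0.2359, 0.2103]
ee_rot: [[-0.074, 0.997, 0.0], [0.997, 0.074, -0.0], [-0.0, 0.0, -1.0]]
ft_force: [0.1, 0.0, -2.7]
finger_gap: 0.0108
grip_force: 60.1
```

drive_effector(
  offsets=[
    [[0, 0, 0.2, 0, 0, 0, 0.006], [0, 0, 0.4, 0, 0, 0, 0.006], [0, 0, 0.4, 0, 0, 0, 0.006], [0, 0, 0.3, 0, 0, 0, 0.006], [0, 0, 0.2, 0, 0, 0, 0.006], [0, 0, 0, 0, 0, 0, 0.006], [0, 0, 0, 0, 0, 0, 0.006], [0, 0, 0, 0, 0, 0, 0.006]],
  ],
)

```text
t: 7.9
ee_pos: [0.4212, 0.2365, 0.136]
ee_rot: [[-0.073, 0.997, 0.001], [0.997, 0.073, 0.001], [0.0, 0.001, -1.0]]
ft_force: [0.8, -0.8, -1.6]
finger_gap: 0.0108
grip_force: 60.0
```

Run:
```python
from h import *
for n in ('wrist','scene','side'): snap(n,n+'5')
s=monitor.state();print(s['ee_pos'],s['ee_rot'],s['finger_gap'])
a=np.zeros((600,800,3),np.uint8)
a[:360,:400]=cv2.resize(cv2.imread('pics/wrist5.png')[100:280,180:380],(400,360),interpolation=cv2.INTER_CUBIC)
a[:,400:]=cv2.resize(cv2.imread('pics/side5.png')[120:210,185:245],(400,600),interpolation=cv2.INTER_CUBIC)
a[360:,:400]=cv2.resize(cv2.imread('pics/scene5.png')[240:300,165:265],(400,240),interpolation=cv2.INTER_CUBIC)
cv2.imwrite('pics/m5.png',a)
```

```text
[0.42106956 0.23651043 0.13583644] [[-7.30237773e-02  9.97329830e-01  8.59415992e-04]
 [ 9.97330118e-01  7.30233955e-02  4.67552211e-04]
 [ 4.03546293e-04  8.91263881e-04 -9.99999521e-01]] 0.011188906366424162
```

View pics/m5.png

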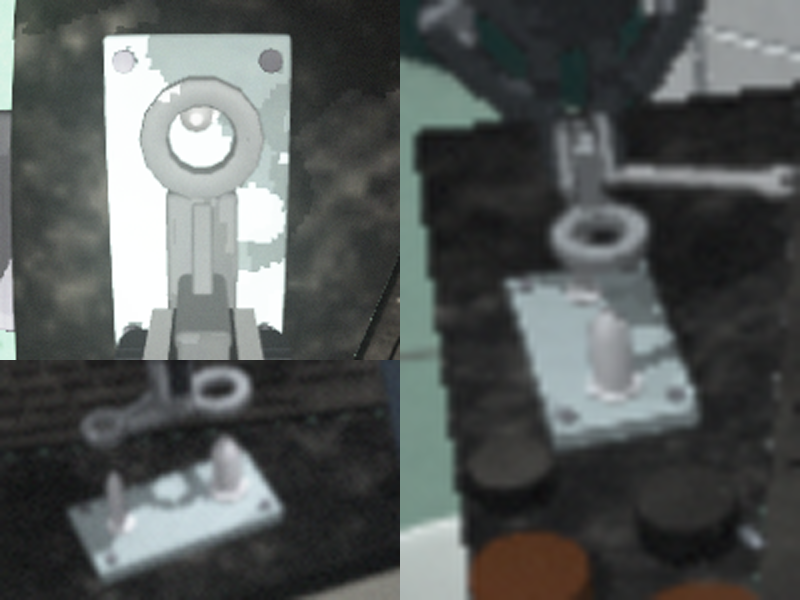

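Here the thin pin shows through the small hole in the wrist view. Big ring and thick tip are (214.7,155.4) and (216.2,166.8) in the side view, and (220.3,247) and (221,259.5) in the scene view. I'll compare offsets in all views.

Run:
```python
from h import *
w,si,sc=load('wrist5'),load('side5'),load('scene5')
z=.1358-.043+.010   # ring top plane
R=np.array(monitor.state()['ee_rot'])
def cmp(n,c,ring,tip,f=False):
    a=onz(c,ring[0]-.4,ring[1]-.4,z if not f else z-.004,f)[:2]; b=onz(c,tip[0]-.4,tip[1]-.4,.058,f)[:2]; print(n,'hole',a.round(4),'tip',b.round(4),'need tool xy',((b-a)@R[:2,:2]).round(4))
cmp('wrist small',w,(281,168.5),(278.5,159),True)
cmp('side big',si,(214.7,155.4),(216.2,166.8))
cmp('scene big',sc,(220.25,247),(221,259.5))
cmp('scene small',sc,(191.25,256),(193.5,268.5))
t=np.array(monitor.state()['ee_pos']); print('nominal big,small',t+R@[-.03,0,.033],t+R@[.048,0,.033])
```

```text
wrist small hole [0.4185 0.2844] tip [0.4171 0.2837] need tool xy [-0.0006 -0.0015]
side big hole [0.4217 0.2033] tip [0.4221 0.206 ] need tool xy [0.0026 0.0006]
scene big hole [0.4203 0.2037] tip [0.4224 0.2043] need tool xy [0.0004 0.0022]
scene small hole [0.4147 0.2834] tip [0.4165 0.2818] need tool xy [-0.0017  0.0017]
nominal big,small [0.42328864 0.20660596 0.10282435] [0.41759278 0.28439771 0.10285583]
```

All offsets average to about zero and stay within 3 mm. I'll lower the last 24 mm.

In the tool's units: 0.008 m is 0.16, 0.006 m is 0.12.

drive_effector(
  offsets=[
    [[0, 0, 0.12, 0, 0, 0, 0.006], [0, 0, 0.16, 0, 0, 0, 0.006], [0, 0, 0.12, 0, 0, 0, 0.006], [0, 0, 0.08, 0, 0, 0, 0.006], [0, 0, 0, 0, 0, 0, 0.006], [0, 0, 0, 0, 0, 0, 0.006], [0, 0, 0, 0, 0, 0, 0.006], [0, 0, 0, 0, 0, 0, 0.006], [0, 0, 0, 0, 0, 0, 0.006], [0, 0, 0, 0, 0, 0, 0.006]],
  ],
)

```text
t: 9.05
ee_pos: [0.4208, 0.2364, 0.1114]
ee_rot: [[-0.073, 0.997, 0.0], [0.997, 0.073, 0.0], [0.0, 0.0, -1.0]]
ft_force: [0.3, 0.7, -2.8]
finger_gap: 0.0112
grip_force: 60.0
```

Run:
```python
from h import *
for n in ('wrist','scene','side'): snap(n,n+'6')
a=np.zeros((600,800,3),np.uint8)
a[:360,:400]=cv2.resize(cv2.imread('pics/wrist6.png')[100:280,180:380],(400,360),interpolation=cv2.INTER_CUBIC)
a[:,400:]=cv2.resize(cv2.imread('pics/side6.png')[120:210,185:245],(400,600),interpolation=cv2.INTER_CUBIC)
a[360:,:400]=cv2.resize(cv2.imread('pics/scene6.png')[240:300,165:265],(400,240),interpolation=cv2.INTER_CUBIC)
cv2.imwrite('pics/m6.png',a)
```

```text
(no output)
```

View pics/m6.png

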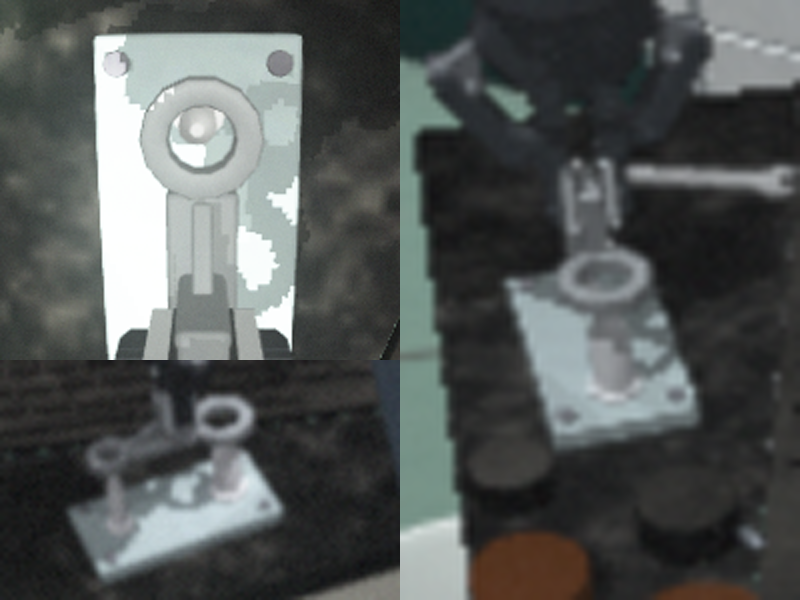

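The thin tip shows inside the small hole at (199,129), against a hole centre of (202,137), which matches the expected parallax. The big ring sits over the thick pin in both outside views, with a gap and no contact force. Handing in.

```bash
python3 -c "
from h import *
print(workorder.close_job())"
```

```text
the job is handed in; nothing more can be done
None
```

The job is handed in with the link held still and level about 1 cm above the pins; the cameras put each hole within about 3 mm of its pin and showed the bottles in view undisturbed, but the hand-in returned no verdict.

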